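# Put the grinding wheels back in their holders

## Task

Put the four abrasive grinding wheels (white, green, blue and pink) away, each lying flat in the recess of the wooden holder whose recess is painted in the wheel's own colour, and let go of them. They are brittle, so set them down gently and never drop them. Leave the black rubber wheel and the brass wire-brush wheel where they lie.

Things in the scene. Friction and masses are not known exactly. Their poses are not given: they have to be found in the camera images.
- wheel_white: off-white abrasive grinding wheel, loose, about 0.1 kg: a plain solid disc 48 mm in diameter and 24 mm thick, lying flat on the bench, with a small card-brown washer and steel bush in the middle of each face. Origin at the centre of the disc (12 mm above what it lies on); z is the disc's axis
- wheel_green: dark green abrasive grinding wheel, loose, about 0.1 kg: a plain solid disc 48 mm in diameter and 24 mm thick, lying flat on the bench, with a small card-brown washer and steel bush in the middle of each face. Origin at the centre of the disc (12 mm above what it lies on); z is the disc's axis
- wheel_blue: blue abrasive grinding wheel, loose, about 0.1 kg: a plain solid disc 48 mm in diameter and 24 mm thick, lying flat on the bench, with a small card-brown washer and steel bush in the middle of each face. Origin at the centre of the disc (12 mm above what it lies on); z is the disc's axis
- wheel_pink: pink abrasive grinding wheel, loose, about 0.1 kg: a plain solid disc 48 mm in diameter and 24 mm thick, lying flat on the bench, with a small card-brown washer and steel bush in the middle of each face. Origin at the centre of the disc (12 mm above what it lies on); z is the disc's axis
- holder_white: dark wooden storage block fixed to the bench, 80 x 80 mm and 13 mm high, with a round recess 64 mm in diameter and 7 mm deep in the middle of its top, the recess floor painted off-white. Origin at the centre of the block's underside, on the bench; z up; the recess floor is 6 mm above the origin, so a wheel lying in it has its centre 18 mm above the bench. The block's yaw varies
- holder_green: dark wooden storage block fixed to the bench, 80 x 80 mm and 13 mm high, with a round recess 64 mm in diameter and 7 mm deep in the middle of its top, the recess floor painted dark green. Origin at the centre of the block's underside, on the bench; z up; the recess floor is 6 mm above the origin, so a wheel lying in it has its centre 18 mm above the bench. The block's yaw varies
- holder_blue: dark wooden storage block fixed to the bench, 80 x 80 mm and 13 mm high, with a round recess 64 mm in diameter and 7 mm deep in the middle of its top, the recess floor painted blue. Origin at the centre of the block's underside, on the bench; z up; the recess floor is 6 mm above the origin, so a wheel lying in it has its centre 18 mm above the bench. The block's yaw varies
- holder_pink: dark wooden storage block fixed to the bench, 80 x 80 mm and 13 mm high, with a round recess 64 mm in diameter and 7 mm deep in the middle of its top, the recess floor painted pink. Origin at the centre of the block's underside, on the bench; z up; the recess floor is 6 mm above the origin, so a wheel lying in it has its centre 18 mm above the bench. The block's yaw varies
- rubber_wheel: black rubber contact wheel with a shiny aluminium hub, loose, 48 mm in diameter, 24 mm thick, lying flat on the bench, about 0.12 kg; not an abrasive wheel, stays where it is. Origin at its centre, 12 mm above the bench; z is its axis
- wire_wheel: brass-coloured wire-brush wheel with copper spokes and a dark steel hub, loose, 48 mm in diameter, 16 mm thick, lying flat on the bench, about 0.1 kg; not an abrasive wheel, stays where it is. Origin at its centre, 8 mm above the bench; z is its axis

How it is judged (in metres and radians):
At the end, for the whole second after the job is handed in: Each abrasive wheel lies released and at rest in the holder of its own colour: centres within 12 mm seen from above, wheel centre 15 to 20.5 mm above the holder's underside, flat within 0.07 rad (4 degrees); the rubber and wire wheels are within 20 mm of where they started (horizontal distance between wheel_white and holder_white below 0.012 m and z of wheel_white in the frame of holder_white between 0.015 and 0.0205 m and angle between the z axis of wheel_white and the z axis of holder_white, either way round below 0.07 rad and linear speed of each of wheel_white, wheel_green, wheel_blue, wheel_pink below 0.02 m/s and horizontal distance between wheel_green and holder_green below 0.012 m and z of wheel_green in the frame of holder_green between 0.015 and 0.0205 m and angle between the z axis of wheel_green and the z axis of holder_green, either way round below 0.07 rad and horizontal distance between wheel_blue and holder_blue below 0.012 m and z of wheel_blue in the frame of holder_blue between 0.015 and 0.0205 m and angle between the z axis of wheel_blue and the z axis of holder_blue, either way round below 0.07 rad and horizontal distance between wheel_pink and holder_pink below 0.012 m and z of wheel_pink in the frame of holder_pink between 0.015 and 0.0205 m and angle between the z axis of wheel_pink and the z axis of holder_pink, either way round below 0.07 rad and distance of each of rubber_wheel, wire_wheel from where it was at the start of the episode below 0.02 m); the robot touches nothing.
It fails at once if an abrasive wheel is dropped or thrown (faster than 0.65 m/s with no finger touching it: a fall of about 20 mm) ((linear speed of wheel_white above 0.65 m/s and contact force between the fingers and wheel_white below 0.05 N) or (linear speed of wheel_green above 0.65 m/s and contact force between the fingers and wheel_green below 0.05 N) or (linear speed of wheel_blue above 0.65 m/s and contact force between the fingers and wheel_blue below 0.05 N) or (linear speed of wheel_pink above 0.65 m/s and contact force between the fingers and wheel_pink below 0.05 N)).
It fails at once if the rubber wheel is moved more than 20 mm from where it lay (distance of rubber_wheel from where it was at the start of the episode above 0.02 m).
It fails at once if the wire wheel is moved more than 20 mm from where it lay (distance of wire_wheel from where it was at the start of the episode above 0.02 m).
It also fails if it takes over 96 s, if anything falls off the work surface, if the arm or the gripper's body presses on something with over 40 N, if the wrist force passes 120 N, or if a joint passes its speed limit or range.

## Robot

A 6-joint arm with a two-finger parallel gripper is mounted at the origin on the work surface. World frame = base frame: x ahead of the robot, y to its left, z up, the work surface at z = 0. Lengths are in m, angles in degrees, forces in N, time in s.
With the tool pointing down it reaches from about 0.4 to 0.825 m from the base axis. Payload 7 kg.
Tool frame: the origin (TCP) lies between the finger pads; the fingertips stand 25 mm ahead of it and the grasp point (between the pads) lies 6 mm ahead of it; z points along the fingers, y is the line along which they close (so a half turn about z gives the same grasp; the last joint's range is limited). The gripper opens to 88 mm and grips with 3 to 60 N. Pads are 19 mm wide; open, the fingers measure 130 mm over their backs; the gripper's body (78 mm by 193 mm) begins 47 mm behind the grasp point.
Start: joints at [80.048, 20.546, 0.682, 0, -70.136, -16.507], TCP at [0.301, 0.604, 0.252] pointing down, gripper open.
Joint ranges: [-176.03, 176.03], [-82.01, 121.73], [-58.28, 71.71], [-173.87, 95.51], [-174.79, -0.11], [-173.66, 173.66]. Speed limits (degrees/s): [136.94, 136.94, 172.46, 180, 180, 180].

## Interface

Orientations are given as [roll, pitch, yaw] about the fixed x, y, z axes, in that order (R = Rz(yaw) Ry(pitch) Rx(roll)).
In Python, from plant import ctrl, snapshot, close_job gives the robot as it stands (ctrl), with the cameras as plain functions and the job as plain functions.
- The arm moves only by the tool drive_effector, called after "Request:" as a command line: name --argument value ..., lists and objects as JSON in quotes. Schema: {"type":"object","properties":{"deltas":{"type":"array","items":{"type":"array","items":{"type":"array","items":{"type":"number"},"minItems":5,"maxItems":5},"minItems":1,"maxItems":8},"minItems":1,"maxItems":1},"only":{"type":"string"},"quiet":{"type":"boolean"},"lines":{"type":"string"}},"required":["deltas"],"additionalProperties":false}. deltas is a list that holds a single list of rows (three levels of brackets), with 1 to 8 rows, each of 5 numbers: dx, dy, dz in shares of 100 cm (1.0 is 100 cm), then a turn about the tool's z in fractions of the full range, 1 being 2 rad, then the finger opening in m; each row is the pose to reach, as a shift and turn from the pose commanded when the call began, along the tool's axes at that moment; what a row does not reach only later rows make up. A row lasts 1/8 s, in which the tool goes at most 0.0625 m and 10.7 degrees, less where a joint would pass 70% of its speed; a pose out of reach is approached as far as the arm can. The fingers move at their own pace and stop on an object; the grip force is fixed at half the most. Time passes only in rows, so rows that do not move let the fingers close. The tool returns the time, the measured TCP pose, the force, the opening and the grip force at its end. only (a regular expression) keeps the lines of the reply that match it, lines (a string "A,B") keeps lines A to B, and quiet returns only ok. Input that does not fit is refused with a message, and nothing moves.
- ctrl.get_obs(): the state, without advancing time (a new reading comes with each control period).
- snapshot(name): name is "side" or "top"; returns a dict with "frame" (480x640x3 uint8, red, green, blue), "z_map" (480x640 float32, m along the optical axis (not along the pixel's ray), 0 where there is no reading), "fovy" (degrees; the focal length in pixels is half the picture's height over the tangent of half this angle, whatever the lens; pixels are square), "cx", "cy" (the principal point, pixels), "k1" (the pictures are not rectified: a ray, as slopes to the right and down, at radius r is drawn at 1 + k1 r^2 times it, then the intrinsics apply), "R" (3x3) and "t" (3): a world point X has camera coordinates R X + t. Camera axes: x right, y down, z forward; pixel columns grow to the right and rows downward; lengths in m; the calibration is good to about 2 mm. A picture is of the moment at which its call begins.
- close_job(): hands the job in; it is judged then, once.
The state is a dict: "clock": time; "joint_pos": joint angles; "qvel": joint speeds; "tau": joint torques, N m; "tool_pos": TCP position; "orientation": TCP orientation; "force": force on the tool from outside, world axes, zero at the start; "moment": the same for the moment, N m; "opening": finger opening in m; "gripper_force": force on a finger pad.
Only numpy, scipy, OpenCV 4.12 (cv2) and the standard library are available. Lean on these libraries where they do the work, as an engineer would, in place of code of your own. Each camera call takes 0.05 s, during which the arm holds its last target. There are 200 camera calls.

## Working session

There is one attempt and no reset: what is moved stays moved. The work goes in short steps, Python scripts to look and compute and a tool call to move; the robot and the scene stay as the last step left them, time stands still between calls to the robot, and variables do not carry over. Pictures are saved under pics/ and viewed, at most 14 in all, crops included, and the job is handed in when it is done.

```bash
ls; mkdir -p pics
```

Run:
```python
from plant import ctrl, snapshot, close_job
import cv2
for n in("top","side"):
    s=snapshot(n); cv2.imwrite(f"pics/{n}0.png",s["frame"][:,:,::-1])
    print(n,s["fovy"],s["cx"],s["cy"],s["k1"],s["R"],s["t"])
o=ctrl.get_obs(); print(o)
```

```text
pics
plant.py
top 48.828510087747304 323.83462563077626 242.16692370034073 -0.10611055823153077 [[-0.01728333 -0.99976726  0.01291146]
 [-0.99088903  0.01540193 -0.13379728]
 [ 0.13356728 -0.01510629 -0.99092461]] [0.00254589 0.52437462 1.08622466]
side 49.67781046083461 317.09770460118057 244.00174653334858 -0.08408948798073324 [[-0.78813731 -0.61507702 -0.02279998]
 [-0.33497885  0.45971726 -0.82246533]
 [ 0.51636107 -0.6405781  -0.56835812]] [0.42233756 0.20454343 0.63171794]
{'clock': 0.1, 'joint_pos': array([ 8.00476091e+01,  2.05892892e+01,  6.38756087e-01, -1.67677022e-02,
       -7.01355747e+01, -1.65062239e+01]), 'qvel': array([ 0.03177705, -0.01771785,  0.13483823,  0.06811365,  0.0182462 ,
       -0.03094576]), 'tau': array([-9.88201173e-04, -5.84162164e+01,  2.93753511e+01,  7.01552242e+00,
        1.02167315e-02, -5.21937795e-05]), 'tool_pos': array([0.30060281, 0.60392611, 0.25069526]), 'orientation': array([ 1.79912962e+02, -9.35321984e-03, -2.64643171e+01]), 'force': array([-0.27182888,  0.3879997 ,  0.43120945]), 'moment': array([-0.06345644,  0.04451822, -0.02657446]), 'gripper_force': 0.0, 'opening': 0.08747043452991926}
```

View pics/top0.png

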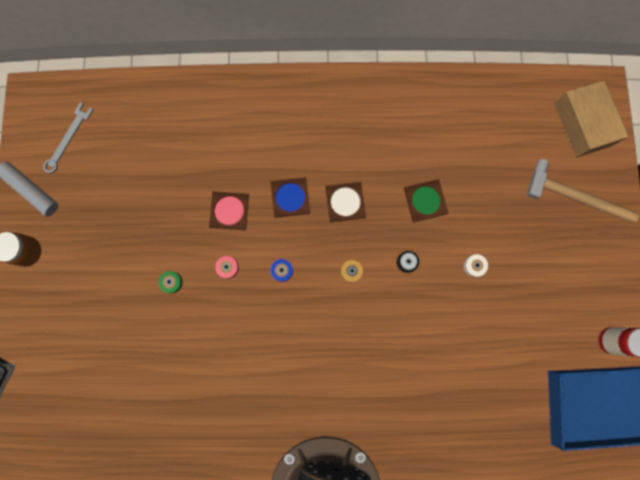

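View pics/side0.png

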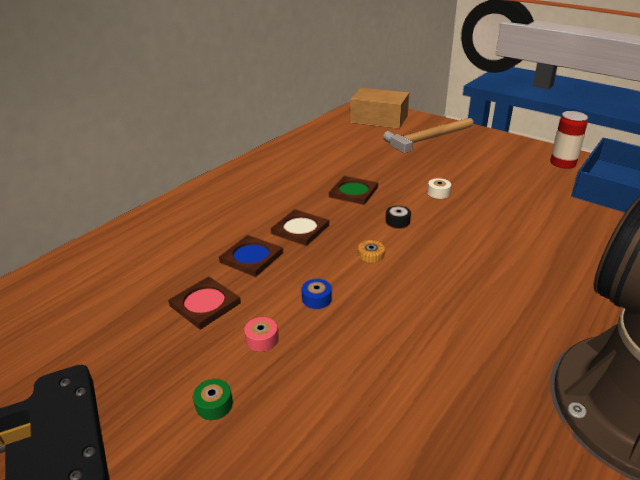

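Create h.py:
```python
import numpy as np, cv2
from plant import ctrl, snapshot, close_job
def rays(s,uv):
    f=240/np.tan(np.radians(s["fovy"]/2)); K=np.array([[f,0,s["cx"]],[0,f,s["cy"]],[0,0,1.]])
    n=cv2.undistortPoints(np.asarray(uv,float).reshape(-1,1,2),K,np.array([s["k1"],0,0,0.]))[:,0]
    d=np.c_[n,np.ones(len(n))]
    return -s["R"].T@s["t"], d@s["R"]          # camera centre, world directions (unit depth)
def plane(s,uv,z):
    C,d=rays(s,uv); return C+d*((z-C[2])/d[:,2])[:,None]
def depth(s,uv):
    C,d=rays(s,uv); uv=np.asarray(uv,int); return C+d*s["z_map"][uv[:,1],uv[:,0]][:,None]
def blobs(s,amin=60):
    hsv=cv2.cvtColor(s["frame"],cv2.COLOR_RGB2HSV)
    rng={"green":((50,120,40),(75,255,255)),"blue":((108,150,60),(125,255,255)),
         "pink":((170,100,120),(180,255,255)),"white":((0,0,150),(35,60,255))}
    out=[]
    for c,(a,b) in rng.items():
        m=cv2.inRange(hsv,a,b)
        cs,_=cv2.findContours(m,cv2.RETR_EXTERNAL,cv2.CHAIN_APPROX_NONE)
        for k in cs:
            if cv2.contourArea(k)<amin: continue
            f=np.zeros_like(m); cv2.drawContours(f,[k],-1,255,-1)
            out.append((c,k,np.argwhere(f)[:,::-1]))
    return out
```

Run:
```python
from h import *
for n in("top","side"):
    s=snapshot(n)
    for c,k,px in blobs(s):
        P=depth(s,px); z=np.median(P[:,2]); 
        if not .3<np.median(P[:,0])<.85 or abs(np.median(P[:,1]))>.5: continue
        wheel=z>.012
        h=.024 if wheel else .006
        sel=px[abs(P[:,2]-h)<.004] if wheel else px
        (q,r)=cv2.minEnclosingCircle(sel.astype(np.float32)) 
        W=plane(s,sel,h)
        mid=(W.max(0)+W.min(0))/2
        print(n,c,"wheel" if wheel else "holder",np.round(q),"z%.4f"%z,"cen",W.mean(0)[:2].round(4),"mid",mid[:2].round(4),"size",np.ptp(W,axis=0)[:2].round(3))
```

```text
top green wheel [170. 282.] z0.0242 cen [0.4462 0.3233] mid [0.4463 0.3235] size [0.041 0.044]
top green holder [426. 200.] z0.0062 cen [ 0.6192 -0.2338] mid [ 0.6192 -0.2337] size [0.059 0.061]
top blue wheel [281. 270.] z0.0242 cen [0.4677 0.0855] mid [0.4676 0.0859] size [0.043 0.043]
top blue holder [290. 196.] z0.0062 cen [0.6306 0.0671] mid [0.6311 0.0674] size [0.061 0.06 ]
top pink wheel [226. 267.] z0.0240 cen [0.4759 0.2021] mid [0.4757 0.2022] size [0.043 0.045]
top pink holder [228. 210.] z0.0063 cen [0.6029 0.2021] mid [0.603  0.2029] size [0.063 0.062]
top white wheel [476. 265.] z0.0233 cen [ 0.4707 -0.3349] mid [ 0.4711 -0.3349] size [0.044 0.047]
top white holder [345. 202.] z0.0062 cen [ 0.6184 -0.0548] mid [ 0.6181 -0.0548] size [0.061 0.062]
top white wheel [538. 182.] z0.0259 cen [ 0.6535 -0.4877] mid [ 0.6529 -0.488 ] size [0.053 0.028]
side green wheel [212. 394.] z0.0231 cen [0.4453 0.3286] mid [0.4454 0.3281] size [0.049 0.047]
side green holder [353. 188.] z0.0061 cen [ 0.6238 -0.238 ] mid [ 0.6243 -0.2383] size [0.058 0.053]
side blue wheel [316. 289.] z0.0236 cen [0.4672 0.0892] mid [0.4668 0.089 ] size [0.049 0.048]
side blue holder [250. 253.] z0.0072 cen [0.6345 0.0643] mid [0.6349 0.0641] size [0.058 0.057]
side pink wheel [260. 330.] z0.0234 cen [0.4756 0.207 ] mid [0.4761 0.2068] size [0.049 0.048]
side pink holder [204. 300.] z0.0065 cen [0.6066 0.1999] mid [0.6071 0.1996] size [0.057 0.059]
side white holder [300. 226.] z0.0057 cen [ 0.6226 -0.0577] mid [ 0.623 -0.058] size [0.054 0.052]
side white wheel [398. 212.] z0.0236 cen [ 0.4839 -0.1863] mid [ 0.4838 -0.1862] size [0.031 0.03 ]
side white wheel [439. 184.] z0.0229 cen [ 0.4707 -0.3302] mid [ 0.4711 -0.3302] size [0.046 0.051]
side white wheel [398. 138.] z0.0263 cen [ 0.6668 -0.4906] mid [ 0.6669 -0.4908] size [0.084 0.043]
```

Careful with the scale: turns go in shares of 2 rad. That gives: 63.5 degrees / 114.5916 = 0.5541.

Request:
drive_effector --deltas '[[[0.03,0.02,0.02,0.0698,0.072],[0.07,0.05,0.04,0.1484,0.072],[0.11,0.08,0.065,0.2356,0.072],[0.155,0.11,0.09,0.3229,0.072],[0.2,0.14,0.11,0.4014,0.072],[0.235,0.17,0.13,0.48,0.072],[0.254,0.185,0.14,0.5541,0.072],[0.254,0.185,0.14,0.5541,0.072]]]'

```text
clock: 1.2
tool_pos: [0.4458, 0.3234, 0.1107]
orientation: [179.9, -0.1, -90.1]
force: [0.9, 0.2, -0.4]
opening: 0.0722
gripper_force: 0.0
```

Request:
drive_effector --deltas '[[[0,0,0.02,0,0.072],[0,0,0.045,0,0.072],[0,0,0.065,0,0.072],[0,0,0.075,0,0.072],[0,0,0.075,0,0.072],[0,0,0.075,0,0.04],[0,0,0.075,0,0.04],[0,0,0.075,0,0.04]]]'

```text
clock: 2.2
tool_pos: [0.446, 0.3258, 0.0372]
orientation: [-180.0, 0.1, -89.9]
force: [-0.8, -0.0, 2.1]
opening: 0.0478
gripper_force: 10.9
```

Run:
```python
from h import *
cv2.imwrite("pics/g1.png",snapshot("side")["frame"][:,:,::-1])
```

```text
(no output)
```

View pics/g1.png

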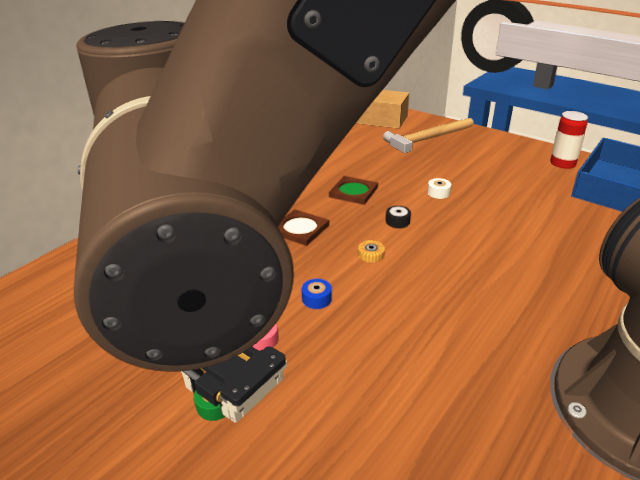

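Green is gripped (opening 47.8 mm). The side view shows it between the fingers at about (210,405). Next: lift and carry.

Request:
drive_effector --deltas '[[[0,0,0,0,0.04],[0,0,-0.015,0,0.04],[0,0,-0.045,0,0.04],[0.03,-0.01,-0.075,0,0.04],[0.07,-0.022,-0.09,0,0.04],[0.12,-0.037,-0.09,0,0.04],[0.17,-0.053,-0.09,0,0.04],[0.22,-0.07,-0.09,0,0.04]]]'

```text
clock: 3.25
tool_pos: [0.5161, 0.104, 0.1276]
orientation: [-180.0, 0.0, -89.9]
force: [1.0, 0.4, -0.6]
opening: 0.0471
gripper_force: 30.0
```

Request:
drive_effector --deltas '[[[0.05,-0.016,0,0,0.04],[0.1,-0.031,0,0,0.04],[0.15,-0.047,0,0,0.04],[0.2,-0.062,0,0,0.04],[0.25,-0.078,0,0,0.04],[0.295,-0.092,0,0,0.04],[0.325,-0.1,0,0,0.04],[0.34,-0.105,0,0,0.04]]]'

```text
clock: 4.25
tool_pos: [0.6209, -0.2361, 0.1268]
orientation: [180.0, 0.0, -90.1]
force: [0.2, 0.0, -1.6]
opening: 0.0471
gripper_force: 30.0
```

Request:
drive_effector --deltas '[[[0,0,0.01,0,0.04],[0,0,0.025,0,0.04],[0,0,0.04,0,0.04],[0,0,0.055,0,0.04],[0,0,0.065,0,0.04],[0,0,0.07,0,0.04],[0,0,0.07,0,0.04]]]'

```text
clock: 5.12
tool_pos: [0.6211, -0.2344, 0.0563]
orientation: [180.0, -0.0, -90.0]
force: [-0.1, -0.7, -0.7]
opening: 0.0471
gripper_force: 30.0
```

Run:
```python
from h import *
s=snapshot("side"); cv2.imwrite("pics/g2.png",cv2.resize(s["frame"][100:300,250:500,::-1],None,fx=3,fy=3))
```

```text
(no output)
```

View pics/g2.png

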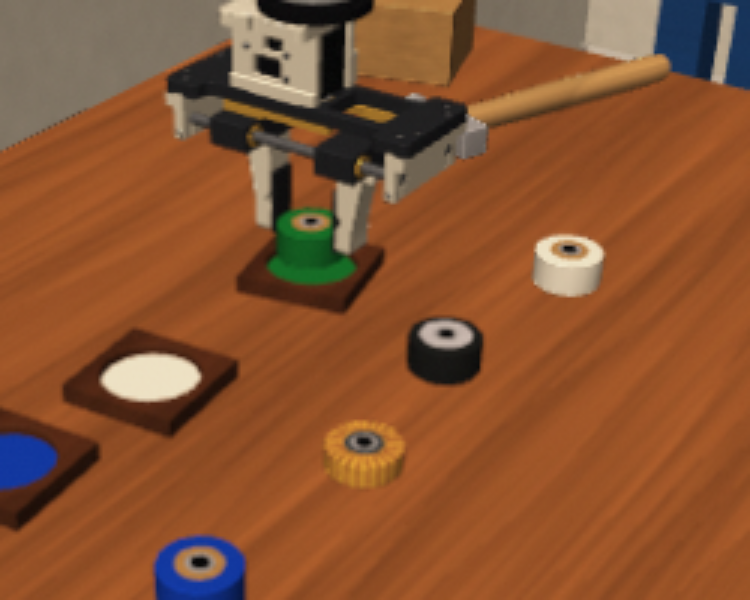

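The green wheel hangs level over the green recess (crop about (305,240)), roughly centred. I'll lower the last 13 mm.

Request:
drive_effector --deltas '[[[0,0,0.005,0,0.04],[0,0,0.009,0,0.04],[0,0,0.012,0,0.04],[0,0,0.013,0,0.04],[0,0,0.0135,0,0.04],[0,0,0.0135,0,0.04]]]'

```text
clock: 5.92
tool_pos: [0.6212, -0.2344, 0.0432]
orientation: [-180.0, -0.0, -90.0]
force: [-0.5, 0.3, 0.1]
opening: 0.0469
gripper_force: 30.0
```

Request:
drive_effector --deltas '[[[0,0,0.0005,0,0.04],[0,0,0.001,0,0.04],[0,0,0.001,0,0.04]]]'

```text
clock: 6.3
tool_pos: [0.6212, -0.2344, 0.0432]
orientation: [-180.0, -0.0, -89.9]
force: [-3.2, 1.1, 7.1]
opening: 0.0474
gripper_force: 30.0
```

Request:
drive_effector --deltas '[[[0,0,0.001,0,0.06],[0,0,0,0,0.062],[0,0,-0.005,0,0.065],[0,0,-0.025,0,0.072],[0,0,-0.055,0,0.072],[0.02,0.03,-0.07,0,0.072],[0.05,0.08,-0.07,0,0.072],[0.08,0.125,-0.07,0,0.072]]]'

```text
clock: 7.3
tool_pos: [0.495, -0.315, 0.1126]
orientation: [-180.0, -0.0, -89.9]
force: [0.0, -0.6, -0.2]
opening: 0.0719
gripper_force: 0.0
```

Request:
drive_effector --deltas '[[[0.018,0.025,0,0,0.072],[0.018,0.025,0.02,0,0.072],[0.018,0.025,0.045,0,0.072],[0.018,0.025,0.065,0,0.072],[0.018,0.025,0.0765,0,0.072],[0.018,0.025,0.0765,0,0.072]]]'

```text
clock: 8.05
tool_pos: [0.4709, -0.3324, 0.0351]
orientation: [179.9, 0.0, -90.0]
force: [0.2, -0.6, -0.2]
opening: 0.072
gripper_force: 0.0
```

Run:
```python
from h import *
s=snapshot("side"); cv2.imwrite("pics/w1.png",cv2.resize(s["frame"][100:300,250:500,::-1],None,fx=3,fy=3))
```

```text
(no output)
```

View pics/w1.png

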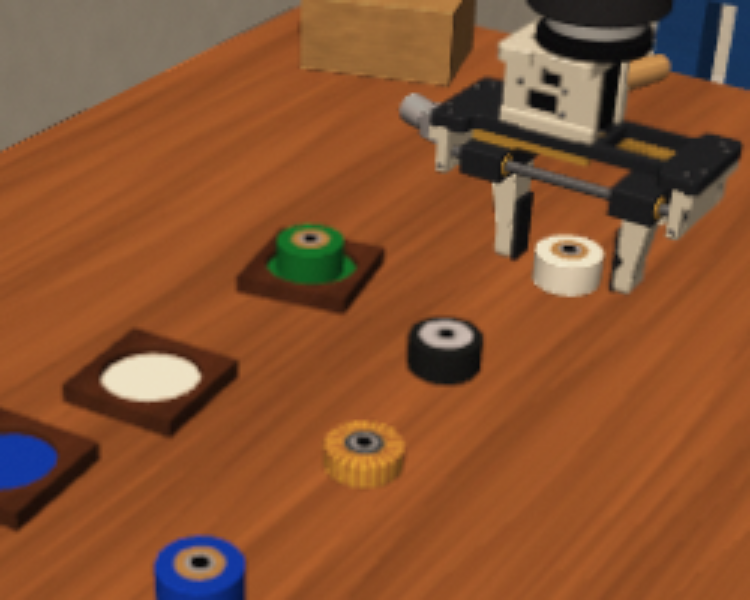

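Green sits flat in its recess (crop (310,255)), and the fingers straddle the white wheel (crop (568,265)). I'll grip it and carry it.

Request:
drive_effector --deltas '[[[0,0,0,0,0.04],[0,0,0,0,0.04],[0,0,0,0,0.04],[0,0,0,0,0.04],[0,0,-0.015,0,0.04],[0,0,-0.045,0,0.04],[0,0,-0.075,0,0.04],[0,0,-0.09,0,0.04]]]'

```text
clock: 9.1
tool_pos: [0.4719, -0.3328, 0.1279]
orientation: [-179.9, -0.1, -90.0]
force: [-0.2, 1.0, -1.1]
opening: 0.0474
gripper_force: 30.0
```

Request:
drive_effector --deltas '[[[-0.03,-0.016,0,0,0.04],[-0.08,-0.043,0,0,0.04],[-0.13,-0.07,0,0,0.04],[-0.18,-0.097,0,0,0.04],[-0.225,-0.121,0,0,0.04],[-0.255,-0.137,0,0,0.04],[-0.272,-0.146,0,0,0.04],[-0.277,-0.149,0,0,0.04]]]'

```text
clock: 10.1
tool_pos: [0.62, -0.0547, 0.1252]
orientation: [180.0, -0.0, -89.9]
force: [0.1, -0.1, -0.2]
opening: 0.0471
gripper_force: 30.0
```

Request:
drive_effector --deltas '[[[0,0,0.01,0,0.04],[0,0,0.025,0,0.04],[0,0,0.04,0,0.04],[0,0,0.055,0,0.04],[0,0,0.065,0,0.04],[0,0,0.07,0,0.04],[0,0,0.07,0,0.04]]]'

```text
clock: 10.98
tool_pos: [0.62, -0.0554, 0.0553]
orientation: [180.0, -0.0, -90.0]
force: [-0.1, -0.0, -1.9]
opening: 0.047
gripper_force: 30.0
```

Run:
```python
from h import *
s=snapshot("side"); cv2.imwrite("pics/w2.png",cv2.resize(s["frame"][120:320,190:440,::-1],None,fx=3,fy=3))
```

```text
(no output)
```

View pics/w2.png

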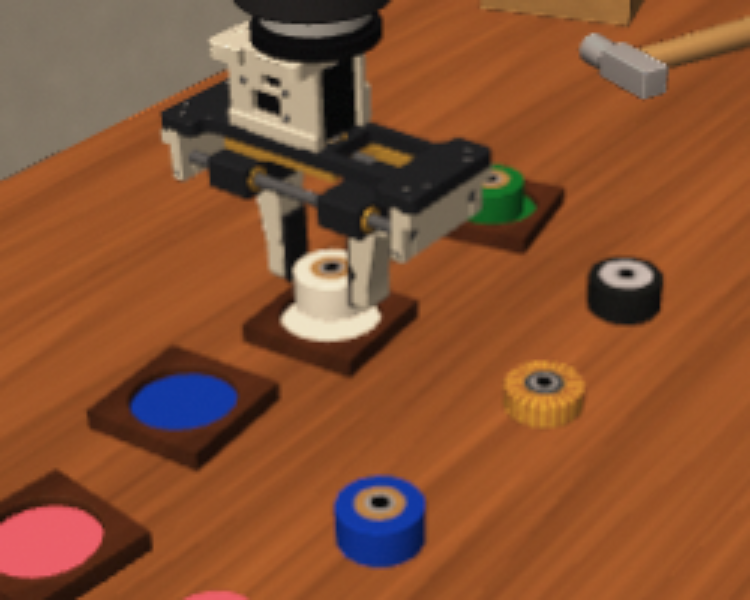

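The white wheel is held level over the white recess (crop (325,290)). I'll lower it until it touches.

Request:
drive_effector --deltas '[[[0,0,0.005,0,0.04],[0,0,0.009,0,0.04],[0,0,0.012,0,0.04],[0,0,0.013,0,0.04],[0,0,0.0135,0,0.04],[0,0,0.0135,0,0.04]]]'

```text
clock: 11.78
tool_pos: [0.6201, -0.0554, 0.0422]
orientation: [-180.0, 0.0, -90.0]
force: [0.4, -0.3, -1.2]
opening: 0.0468
gripper_force: 30.0
```

Request:
drive_effector --deltas '[[[0,0,0.0005,0,0.04],[0,0,0.001,0,0.04],[0,0,0.001,0,0.04]]]'

```text
clock: 12.15
tool_pos: [0.6201, -0.0554, 0.042]
orientation: [-180.0, -0.0, -89.9]
force: [-3.5, 1.2, 7.3]
opening: 0.0472
gripper_force: 30.0
```

Contact is made, so I'll release, rise and go to blue.

Request:
drive_effector --deltas '[[[0,0,0.001,0,0.06],[0,0,0,0,0.062],[0,0,-0.005,0,0.065],[0,0,-0.025,0,0.072],[0,0,-0.055,0,0.072],[-0.02,0.02,-0.07,0,0.072],[-0.06,0.064,-0.07,0,0.072],[-0.1,0.107,-0.07,0,0.072]]]'

```text
clock: 13.15
tool_pos: [0.5121, 0.0452, 0.1114]
orientation: [-179.9, 0.0, -90.0]
force: [1.0, 2.4, 0.1]
opening: 0.0723
gripper_force: 0.0
```

Request:
drive_effector --deltas '[[[-0.043,0.0455,0,0,0.072],[-0.043,0.0455,0.02,0,0.072],[-0.043,0.0455,0.045,0,0.072],[-0.043,0.0455,0.065,0,0.072],[-0.043,0.0455,0.075,0,0.072],[-0.043,0.0455,0.075,0,0.072]]]'

```text
clock: 13.9
tool_pos: [0.4673, 0.0873, 0.0358]
orientation: [180.0, -0.0, -90.0]
force: [0.3, 0.5, 0.3]
opening: 0.0721
gripper_force: 0.0
```

Run:
```python
from h import *
s=snapshot("side"); cv2.imwrite("pics/b1.png",cv2.resize(s["frame"][160:360,190:440,::-1],None,fx=3,fy=3))
```

```text
(no output)
```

View pics/b1.png

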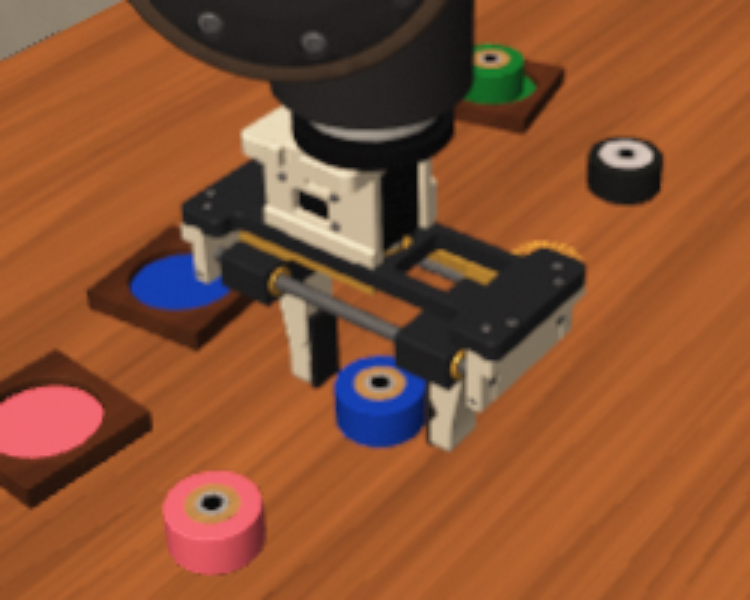

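The fingers straddle the blue wheel (crop (380,400)). I'll grip it and carry it to the blue holder.

Request:
drive_effector --deltas '[[[0,0,0,0,0.04],[0,0,0,0,0.04],[0,0,0,0,0.04],[0,0,0,0,0.04],[0,0,-0.015,0,0.04],[0,0,-0.045,0,0.04],[0,0,-0.075,0,0.04],[0,0,-0.09,0,0.04]]]'

```text
clock: 14.95
tool_pos: [0.4677, 0.0877, 0.1275]
orientation: [-179.9, 0.1, -90.0]
force: [-0.2, -0.1, -0.9]
opening: 0.0472
gripper_force: 30.0
```

Request:
drive_effector --deltas '[[[0.004,-0.03,0,0,0.04],[0.01,-0.075,0,0,0.04],[0.015,-0.12,0,0,0.04],[0.019,-0.15,0,0,0.04],[0.021,-0.1645,0,0,0.04],[0.021,-0.1645,0.015,0,0.04],[0.021,-0.1645,0.035,0,0.04]]]'

```text
clock: 15.82
tool_pos: [0.6306, 0.0667, 0.0901]
orientation: [180.0, 0.0, -90.0]
force: [-0.4, -0.1, -1.0]
opening: 0.047
gripper_force: 30.0
```

Request:
drive_effector --deltas '[[[0,0,0.015,0,0.04],[0,0,0.027,0,0.04],[0,0,0.035,0,0.04],[0,0,0.035,0,0.04]]]'

```text
clock: 16.32
tool_pos: [0.6316, 0.0666, 0.0555]
orientation: [179.9, -0.0, -90.0]
force: [0.3, 0.9, -1.4]
opening: 0.0472
gripper_force: 30.0
```

Run:
```python
from h import *
s=snapshot("side"); cv2.imwrite("pics/b2.png",cv2.resize(s["frame"][150:350,160:410,::-1],None,fx=3,fy=3))
```

```text
(no output)
```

View pics/b2.png

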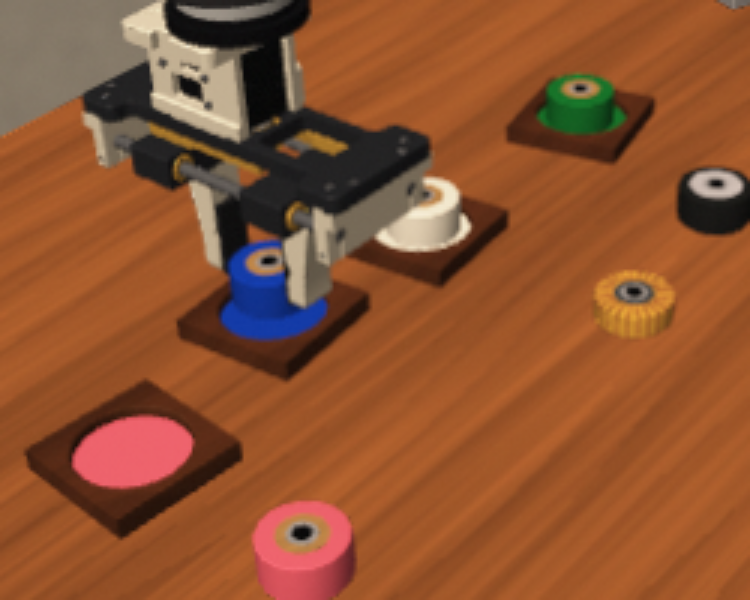

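Blue is over its recess (crop (265,280)), and white sits in its own holder. I'll lower blue.

Request:
drive_effector --deltas '[[[0,0,0.005,0,0.04],[0,0,0.009,0,0.04],[0,0,0.012,0,0.04],[0,0,0.013,0,0.04],[0,0,0.0135,0,0.04],[0,0,0.0135,0,0.04]]]'

```text
clock: 17.12
tool_pos: [0.632, 0.0666, 0.0427]
orientation: [-180.0, 0.0, -90.0]
force: [-0.0, -0.1, -0.3]
opening: 0.047
gripper_force: 30.0
```

Request:
drive_effector --deltas '[[[0,0,0.0005,0,0.04],[0,0,0.001,0,0.04],[0,0,0.001,0,0.04]]]'

```text
clock: 17.5
tool_pos: [0.632, 0.0667, 0.0425]
orientation: [-180.0, 0.0, -89.9]
force: [-3.1, -0.2, 7.1]
opening: 0.047
gripper_force: 30.0
```

Request:
drive_effector --deltas '[[[0,0,0.001,0,0.06],[0,0,0,0,0.062],[0,0,-0.005,0,0.065],[0,0,-0.025,0,0.072],[0,0,-0.055,0,0.072],[-0.02,0.023,-0.07,0,0.072],[-0.06,0.068,-0.07,0,0.072],[-0.1,0.113,-0.07,0,0.072]]]'

```text
clock: 18.5
tool_pos: [0.518, 0.1673, 0.1121]
orientation: [-179.9, 0.0, -90.0]
force: [0.5, 0.9, -0.4]
opening: 0.0721
gripper_force: 0.0
```

Request:
drive_effector --deltas '[[[-0.038,0.043,0,0,0.072],[-0.038,0.043,0.02,0,0.072],[-0.038,0.043,0.045,0,0.072],[-0.038,0.043,0.065,0,0.072],[-0.038,0.043,0.075,0,0.072],[-0.038,0.043,0.075,0,0.072]]]'

```text
clock: 19.25
tool_pos: [0.4757, 0.2043, 0.0363]
orientation: [180.0, -0.0, -90.0]
force: [-0.1, 0.2, 0.7]
opening: 0.0719
gripper_force: 0.0
```

Run:
```python
from h import *
s=snapshot("side"); cv2.imwrite("pics/p1.png",cv2.resize(s["frame"][190:390,140:390,::-1],None,fx=3,fy=3))
```

```text
(no output)
```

View pics/p1.png

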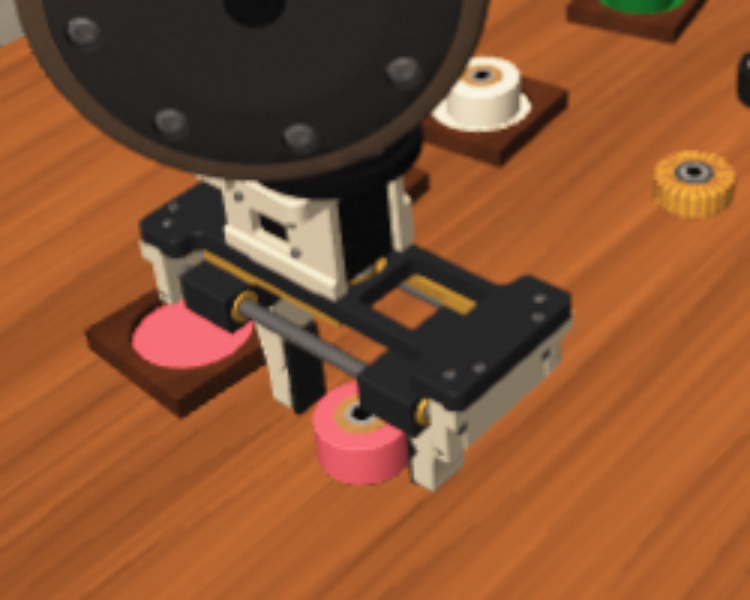

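The fingers straddle pink (crop (360,435)). I'll grip it and carry it to the pink holder.

Request:
drive_effector --deltas '[[[0,0,0,0,0.04],[0,0,0,0,0.04],[0,0,0,0,0.04],[0,0,0,0,0.04],[0,0,-0.015,0,0.04],[0,0,-0.045,0,0.04],[0,0,-0.075,0,0.04],[0,0,-0.09,0,0.04]]]'

```text
clock: 20.3
tool_pos: [0.4763, 0.2049, 0.1288]
orientation: [-179.9, 0.1, -90.0]
force: [-0.0, -0.3, -1.2]
opening: 0.047
gripper_force: 30.0
```

Request:
drive_effector --deltas '[[[0,-0.03,0,0,0.04],[0.001,-0.07,0,0,0.04],[0.002,-0.105,0,0,0.04],[0.0025,-0.1285,0,0,0.04],[0.0025,-0.1285,0,0,0.04],[0.0025,-0.1285,0.015,0,0.04],[0.0025,-0.1285,0.035,0,0.04]]]'

```text
clock: 21.18
tool_pos: [0.6034, 0.2021, 0.0908]
orientation: [180.0, 0.0, -89.9]
force: [-0.5, 0.3, -0.6]
opening: 0.047
gripper_force: 30.0
```

Request:
drive_effector --deltas '[[[0,0,0.015,0,0.04],[0,0,0.027,0,0.04],[0,0,0.035,0,0.04],[0,0,0.035,0,0.04]]]'

```text
clock: 21.68
tool_pos: [0.604, 0.202, 0.056]
orientation: [180.0, -0.0, -90.0]
force: [0.1, 0.4, -0.3]
opening: 0.047
gripper_force: 30.0
```

Run:
```python
from h import *
s=snapshot("side"); cv2.imwrite("pics/p2.png",cv2.resize(s["frame"][190:390,110:360,::-1],None,fx=3,fy=3))
```

```text
(no output)
```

View pics/p2.png

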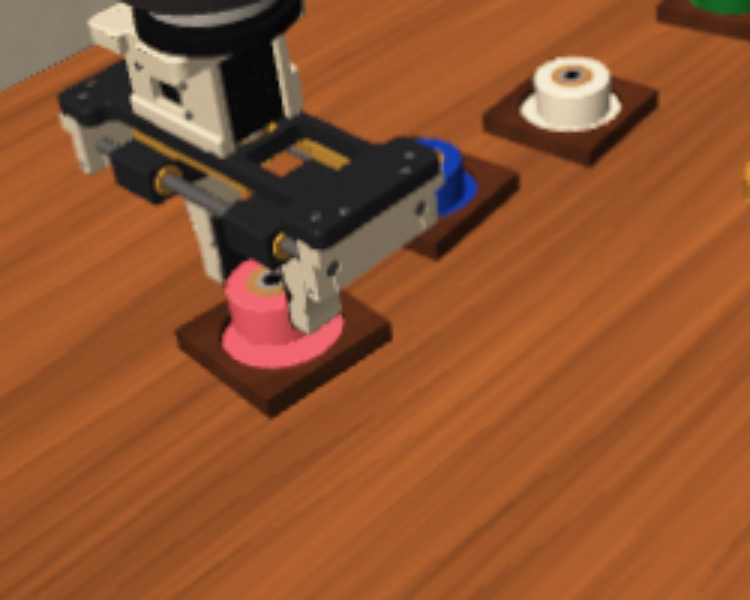

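Pink is over its recess (crop (270,305)). I'll lower it.

Request:
drive_effector --deltas '[[[0,0,0.005,0,0.04],[0,0,0.009,0,0.04],[0,0,0.012,0,0.04],[0,0,0.013,0,0.04],[0,0,0.0135,0,0.04],[0,0,0.0135,0,0.04]]]'

```text
clock: 22.48
tool_pos: [0.6044, 0.2021, 0.0432]
orientation: [-180.0, 0.0, -90.0]
force: [0.0, 0.5, -1.5]
opening: 0.0474
gripper_force: 30.0
```

Request:
drive_effector --deltas '[[[0,0,0.0005,0,0.04],[0,0,0.001,0,0.04],[0,0,0.001,0,0.04]]]'

```text
clock: 22.85
tool_pos: [0.6044, 0.2022, 0.0431]
orientation: [-180.0, 0.0, -89.9]
force: [-3.1, -1.0, 6.6]
opening: 0.0473
gripper_force: 30.0
```

Release, retreat up and to the left (y+), then inspect.

Request:
drive_effector --deltas '[[[0,0,0.001,0,0.06],[0,0,0,0,0.062],[0,0,-0.005,0,0.065],[0,0,-0.025,0,0.072],[0,0,-0.06,0,0.072],[0,0.01,-0.1,0,0.072],[-0.03,0.03,-0.12,0,0.072],[-0.07,0.06,-0.13,0,0.072]]]'

```text
clock: 23.85
tool_pos: [0.5447, 0.2725, 0.174]
orientation: [-179.9, 0.1, -90.1]
force: [1.2, 1.2, 0.3]
opening: 0.072
gripper_force: 0.0
```

Request:
drive_effector --deltas '[[[-0.04,0.03,-0.02,0,0.072],[-0.09,0.06,-0.03,0,0.072],[-0.14,0.09,-0.04,0,0.072],[-0.19,0.11,-0.04,0,0.072],[-0.24,0.13,-0.04,0,0.072],[-0.28,0.14,-0.04,0,0.072],[-0.3,0.15,-0.04,0,0.072],[-0.3,0.15,-0.04,0,0.072]]]'

```text
clock: 24.85
tool_pos: [0.3932, 0.5727, 0.2116]
orientation: [180.0, -0.0, -89.9]
force: [0.3, -1.8, -0.3]
opening: 0.0722
gripper_force: 0.0
```

Run:
```python
from h import *
H=dict(green=(.621,-.235),blue=(.632,.066),pink=(.6045,.2015),white=(.620,-.056))
for n in("top","side"):
    s=snapshot(n); cv2.imwrite(f"pics/end_{n}.png",s["frame"][:,:,::-1])
    for c,h in H.items():
        v,u=np.mgrid[0:480,0:640]; px=np.c_[u.ravel(),v.ravel()]
        P=depth(s,px); d=np.hypot(P[:,0]-h[0],P[:,1]-h[1])
        T=P[(d<.05)&(abs(P[:,2]-.03)<.004)]; B=P[(d<.06)&(abs(P[:,2]-.013)<.003)]
        mid=lambda A:(np.percentile(A,1,0)+np.percentile(A,99,0))[:2]/2
        print(n,c,"wheel",mid(T).round(4),"topz %.4f"%np.median(T[:,2]),"block",mid(B).round(4) if len(B)>20 else None)
```

```text
top green wheel [ 0.6198 -0.2335] topz 0.0299 block [ 0.6182 -0.234 ]
top blue wheel [0.6303 0.0655] topz 0.0300 block [0.6285 0.0674]
top pink wheel [0.6025 0.1999] topz 0.0299 block [0.6009 0.1999]
top white wheel [ 0.6184 -0.0577] topz 0.0297 block [ 0.6169 -0.0542]
side green wheel [ 0.62  -0.232] topz 0.0295 block [ 0.6184 -0.2304]
side blue wheel [0.6306 0.0669] topz 0.0297 block [0.6288 0.0678]
side pink wheel [0.6039 0.2026] topz 0.0302 block [0.6024 0.2025]
side white wheel [ 0.6187 -0.0562] topz 0.0294 block [ 0.6163 -0.0533]
```

View pics/end_top.png

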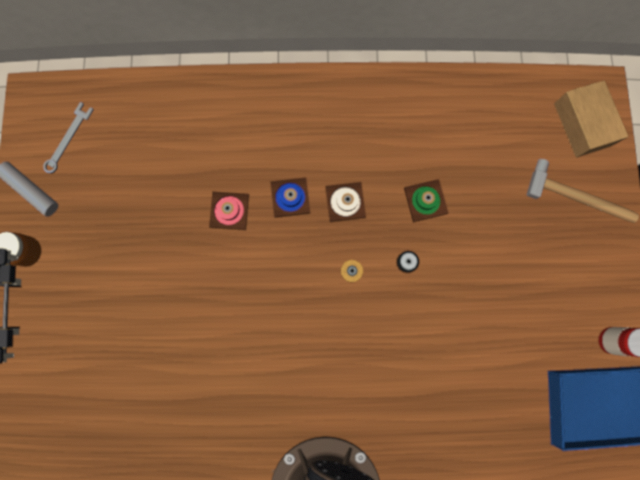

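View pics/end_side.png

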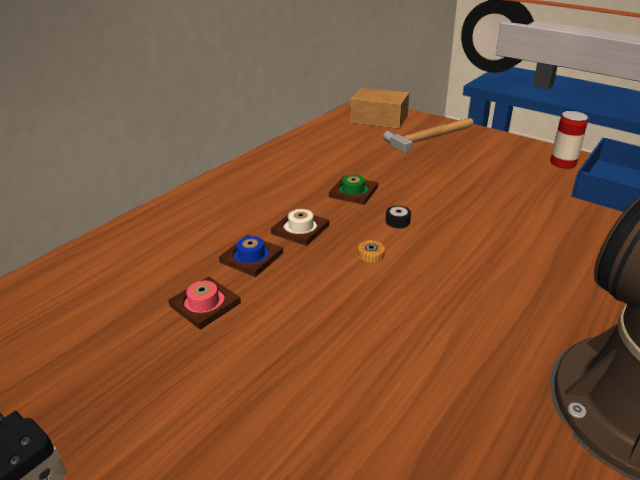

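All four wheels lie flat in their recesses: top faces at 30 mm, centres within about 4 mm. The rubber wheel (408,261) and wire wheel (352,270) haven't moved. The gripper is near the cylinder on the left, so I'll back it off before handing in.

Request:
drive_effector --deltas '[[[0.01,0,-0.03,0,0.072],[0.04,0,-0.06,0,0.072],[0.08,0,-0.08,0,0.072],[0.1,0,-0.08,0,0.072],[0.1,0,-0.08,0,0.072],[0.1,0,-0.08,0,0.072]]]'

```text
clock: 25.7
tool_pos: [0.3942, 0.4718, 0.2914]
orientation: [180.0, -0.0, -90.0]
force: [-0.3, 1.0, 0.1]
opening: 0.072
gripper_force: 0.0
```

```bash
python3 -c "
from plant import ctrl, snapshot, close_job; print(close_job())"
```

```text
the job is handed in; nothing more can be done
None
```

I put all four abrasive wheels flat in the recesses of their own colours and released them, with centres within about 4 mm by my camera measurements. The rubber and wire wheels stayed where they were, and I handed the job in at about 26 s; the hand-in call returned no verdict.

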